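# Turn a stone blank in the bench drill's vise and hold the drill point in its spot

## Robot

A 6-joint arm with a two-finger parallel gripper is mounted at the origin on the work surface. World frame = base frame: x ahead of the robot, y to its left, z up, the work surface at z = 0. Lengths are in m, angles in degrees, forces in N, time in s.
With the tool pointing down it reaches from about 0.375 to 0.9 m from the base axis. Payload 3.1 kg.
Tool frame: the origin (TCP) lies at the very end of the fingers, on their centre line; the grasp point (between the pads) lies 19 mm behind it; z points along the fingers, y is the direction in which the jaws open and shut (so a half turn about z gives the same grasp; the last joint's range is limited). The gripper opens to 87 mm and grips with 3 to 60 N. Pads are 19 mm wide; open, the fingers measure 117 mm over their backs; the gripper's body (75 mm by 190 mm) begins 51 mm behind the grasp point.
Start: joints at [56.694, 30.224, 82.088, -0, 67.689, -10.227], TCP at [0.245, 0.575, 0.223] pointing down, gripper open.
Joint ranges: [-176.69, 176.69], [-43.24, 126.21], [12.49, 139.97], [-82, 262], [0, 151.66], [-163.58, 163.58]. Speed limits (degrees/s): [159.86, 159.86, 180, 180, 180, 180].

## Interface

Orientations are given as a 3x3 rotation matrix whose columns are the frame's x, y, z axes.
In Python, from rig import readout, capture, camera_model, bot, spot_in, regions_of gives the robot as it stands.
- The arm moves only by the tool send_rows, never from a script. Its argument "moves" is a list that holds one entry, the list of rows, each a list of 7 numbers: the turn, a rotation vector about the tool's x, y, z in degrees, then the shift along the tool's x, y, z in cm, then the opening, from -1 (shut) to 1 (fully open). A call has exactly 5 rows; each row shifts and turns the commanded pose from where the row before left it, along the tool's axes as they then stand; what a row does not reach is not made up. A row lasts 1/10 s, in which the tool goes at most 50 mm and 8.59 degrees, less where a joint would pass 70% of its speed; a pose out of reach is approached as far as the arm can. A call with a gripper value outside its range is refused whole. The fingers move at their own pace and stop on an object; the grip force is fixed at half the most. Time passes only in rows, so rows that do not move let the fingers close, or fill a call up. It gives the time, the measured TCP pose, the force and the opening at its end, in the units of the state.
- readout.read_state(): the state, without advancing time (a new reading comes with each control period).
- capture(name): name is "scene" or "top" or "wrist"; returns the picture (480x640x3 uint8, blue, green, red); there is no depth.
- camera_model(name): a dict with "camera_matrix" (3x3 intrinsics, pixels), "pose" (4x4, takes a point from camera to world coordinates). Camera axes: x right, y up, looking along -z (the intrinsics and any distortion apply to the point x, -y, -z); pixel columns grow to the right and rows downward; lengths in m; the calibration is good to about 2 mm. The wrist camera is an equidistant fisheye: a pixel r from the principal point sees the ray r / f radians off the axis. A picture is of the moment at which its call begins: read the wrist's pose just before it. camera_model takes no time and is no camera call; for the wrist camera it gives the pose at the moment of the call.
- bot.hand_in(): hands the job in, once; it reports no verdict.
Trained networks look in the newest picture that a camera, given by its name, has taken for a name from the list of things; names that differ only in an ending like _2 or _b are one class to them, and where a whole thing is asked for, a point or a joint stands for the part that bears it (a point fixed in the world has none). Each returns a list of dicts, best first, with "p" (0 to 1); they miss things now and then, are a little off and sometimes report something else, mostly with a low value. They report only what shows in the picture. A call takes as long as a camera call. They do not tell look-alikes from the thing itself.
- spot_in(camera, thing): "location" ([x, y, z] in m, in world coordinates, good to about 4 mm: the middle of the surface that is visible of it).
- regions_of(camera, thing): "mask" (480x640 bool, what is visible of it).
The state is a dict: "time_s": time; "joint_positions": joint angles; "qvel": joint speeds; "tau": joint torques, N m; "position": TCP position; "tcp_rot": TCP orientation; "force": force on the tool from outside, world axes, zero at the start; "moment": the same for the moment, N m; "opening": opening from 0.0 (shut) to 1.0 (fully open).
Only numpy, scipy, OpenCV 4.12 (cv2) and the standard library are available. Lean on these libraries where they do the work, as an engineer would, in place of code of your own. Each camera call takes 0.05 s, during which the arm holds its last target. There are 200 camera calls.

## Task

Open the sliding jaw of the small bench drill's vise, turn the stone in it a quarter turn so that the ground spot, now looking at the sliding jaw, faces the drill, and slide the jaw up to hold the stone flat and square against the fixed jaw. Then gently press the spring-loaded feed lever down until the drill (switched off) bears in the spot with about 10 N, and finish while still holding it so, for the depth stop to be set. Leave the other things on the bench alone.

Things in the scene. Friction and masses are not known exactly. Their poses are not given: they have to be found in the camera images.
- machine: Horizontal bench drill, fixed, grey, 320 mm long. Origin on the bench under the drill's axis, z up; y runs along the drill's axis from the vise (-y) to the headstock (+y), x from the sliding to the fixed jaw. In this frame (mm): drill axis x 0, z 70; headstock posts from y 25, tops z 96, lever bracket top z 140 (y 63-150); motor x 54-116 and belt guard y 159-181, tops z 109.
- seat (a point): Where the centre of the turned stone's foot belongs: on the vise floor, 50 mm above the bench, on the drill's axis. Axes as the machine's. In these axes (mm): fixed jaw's face at x 23, 30 wide, 16 thick, 24 high; back stop's face at y -16, 22 high, x -15 to 15. The stone may stand a few mm off the stop: the drill can push it there. Floor free to y 35.
- jaw (a joint): Sliding jaw, m: the opening is 30 mm + this value, 0 to 0.035, and grows as the jaw moves to the machine's -x. It slides stiffly (about 5 N) and stays where it is left. Face 30 mm wide, 24 high above the vise floor, jaw 14 thick. At the start the opening is 36 to 40 mm with the stone loose in it.
- jaw_post (a point): Point 35 mm above the vise floor on the axis of the sliding jaw's upright dark square post, by which the jaw is pushed and pulled: 14 x 14 mm, top 17 mm above this point, centre 52 mm behind the jaw's face. Axes as the machine's. A slide plate 7.5 mm high joins it to the jaw.
- stone_center (a point): Centre of the stone, a pale upright block 32 x 46 x 60 mm (x, y, z), 160 to 320 g, standing in the vise; z up, x and y as the machine's at the start. The spot is in its -x face (46 wide), a finished 6 mm hole in its +y face, which looks at the drill at the start. Turn it clockwise seen from above, till its -x axis points along the machine's +y. Its upper 36 mm stands above the jaws.
- stone_spot (a point): Bottom of the ground spot: a round flat-bottomed recess, 12 mm wide and 4 mm deep, in the stone's -x face, 20 mm above the stone's foot and midway across the face. Axes as the stone's.
- drill_bit: Drill bit, 5 mm thick, sticking 40 mm out of the 28 mm thick chuck. Origin at its point, which looks to the machine's -y. At rest the point is at y -55 mm, z 70 mm in the machine's frame, 23 mm short of the plane of the turned stone's face; it advances 55 mm per radian of lever, at most 36 mm.
- lever (a joint): Feed lever, rad: 0 at rest (up), at most 0.65, grows as the grip is pressed down. The grip's centre is 130 mm from the pivot, 0.436 rad above level at rest. A spring lifts it: pressing the grip takes about 2 N at first and 5.8 N near 0.5. Each newton of the drill's point on the stone takes 0.42 N more at the grip; 10 N at the point takes about 2.4 mm more grip travel than first touch, which comes near 0.49.
- lever_pivot (a point): Point on the feed lever's pivot axis, which runs along the machine's x. The grip lies to the machine's +y of it.
- handgrip: Black rubber hand grip on the feed lever's end: round bar 22 mm thick, 76 mm long along the machine's x; origin on its axis, 4 mm from the middle. Press its top from above with closed fingers, or pinch it. It turns with the lever.
- seal: Finished square stone seal, 28 mm wide, 67 mm tall, standing beyond the vise end of the machine; bystander. Origin under its foot.
- slab: Flat stone offcut, 42 x 64 x 16 mm, lying in front of the machine; bystander.
- chuck_key: Steel T-shaped chuck key, 70 mm, lying in front of the headstock; bystander.
- brush: Hand brush, 170 mm, lying on the left; bystander.
- cup: White cup, 72 mm wide, 70 mm tall, on the left; bystander.
- burr_block: Wooden block, 85 x 85 x 45 mm, with grinding burrs standing in it (90 mm in all), on the right; bystander.
- caliper: Steel slide caliper, 200 mm, lying on the right; bystander.
Mind the look-alikes: they are no part of the job. Leave any black or orange look-alike of the part that bears stone_center alone.

How it is judged (in metres and radians):
On the way, in this order (a step that is already met when the one before it is completed fails the run):
1. the stone stands turned in the vise, spot towards the drill, let go, with the jaw closed on it (angle between the x axis of stone_center and the y axis of machine, either way round below 0.06 rad and angle between stone_center's own z axis and vertical below 0.05 rad and y of stone_spot in the frame of machine above -0.088 m and x of stone_spot in the frame of machine between -0.003 and 0.003 m and z of stone_center in the frame of machine below 0.083 m and value of joint jaw below 0.0175 m and contact force between the fingers and stone below 0.1 N), for 0.2 s.
2. the lever is pressed so that the drill bears in the spot (contact force between drill_bit and stone above 4 N and contact force between the fingers and handgrip above 1 N), for 0.3 s.
At the end, for the whole second after the job is handed in: Stone flat in the vise (0.05 rad), square (0.06 rad), spot facing the drill within 3 mm of its axis, untouched by the robot; jaw closed on it (opening under 47.5 mm); drill point within 5 mm of the spot's centre, bearing on the stone with 4 to 18 N; the fingers press the hand grip (over 1 N) (all of step 1 and all of step 2 and distance between drill_bit and stone_spot below 0.005 m and contact force between drill_bit and stone below 18 N and contact force between the arm and stone below 0.1 N); the arm keeps its last pose, push and grip.
It fails at once if the drill is rammed into the stone (more than 40 N) (contact force between drill_bit and stone above 40 N).
It fails at once if another thing on the bench is shoved more than 25 mm (distance of any of seal, slab, chuck_key, brush, cup, burr_block, caliper from where it was at the start of the episode above 0.025 m).
It also fails if it takes over 72 s, if anything falls off the work surface, if the arm or the gripper's body presses on something with over 40 N, if the wrist force passes 120 N, or if a joint passes its speed limit or range.

## Working session

There is one attempt and no reset: what is moved stays moved. The work goes in short steps, Python scripts to look and compute and a tool call to move; the robot and the scene stay as the last step left them, time stands still between calls to the robot, and variables do not carry over. Pictures are saved under pics/ and viewed, about 8 in all and at most 12, crops included, and the job is handed in when it is done.

Besides the shell and the picture viewer there is one more tool, called after "Call:" as name(argument=value, ...) on one line, values as JSON. send_rows: Moves the arm, as the interface text tells. Its arguments: {"type":"object","properties":{"moves":{"type":"array","items":{"type":"array","items":{"type":"array","items":{"type":"number"}}}}},"required":["moves"]}

```bash
ls; mkdir -p pics
python3 - <<'E'
from rig import readout, capture, camera_model, bot, spot_in, regions_of
import cv2,numpy as np
s=readout.read_state();print(s)
for c in ["scene","top"]:
    cv2.imwrite(f"pics/{c}0.png",capture(c))
    m=camera_model(c);print(c,m)
    for t in ["stone_center","stone_spot","jaw_post","handgrip","lever_pivot","drill_bit","machine","jaw"]:
        try: print(t,[(np.round(d["location"],4).tolist(),round(d["p"],2)) for d in spot_in(c,t)][:4])
        except Exception as e: print(t,e)
E
```

```text
pics
{'time_s': 0.0, 'joint_positions': array([ 5.66948856e+01,  3.02789597e+01,  8.21550673e+01,  1.56717947e-04,
        6.76888272e+01, -1.02272261e+01]), 'qvel': array([ 0.10845107, -0.02354968, -0.01164112,  0.03606112, -0.01285576,
       -0.02043769]), 'tau': array([-7.88975285e-04, -4.40048361e+01, -1.76588076e+01,  6.33438933e-02,
        5.83703094e-02, -1.71216607e-04]), 'position': array([0.2445594 , 0.57438502, 0.22157902]), 'tcp_rot': array([[-9.19972207e-01,  3.91981821e-01, -1.17949403e-03],
       [ 3.91983408e-01,  9.19970544e-01, -1.79065039e-03],
       [ 3.83197364e-04, -2.10969068e-03, -9.99997701e-01]]), 'force': array([-0.65184206, -0.71884395,  0.26484348]), 'moment': array([-0.01304364, -0.02446479, -0.00584323]), 'opening': 1.002579034843376}
scene {'camera_matrix': array([[485.64340007,   0.        , 314.03304387],
       [  0.        , 485.64340007, 238.51755397],
       [  0.        ,   0.        ,   1.        ]]), 'pose': array([[-2.87730399e-02, -7.31204652e-01,  6.81551076e-01,
         1.43704939e+00],
       [ 9.99585504e-01, -2.03892199e-02,  2.032
[... 1239 characters left out ...]
0,  0.00000000e+00,  0.00000000e+00,
         1.00000000e+00]])}
stone_center [([0.7677, -0.1976, 0.0612], 0.82), ([0.5616, -0.2414, 0.0623], 0.78), ([0.4733, -0.2172, 0.0573], 0.76), ([0.7807, 0.0455, 0.0571], 0.65)]
stone_spot [([0.6375, -0.0733, 0.1117], 0.84), ([0.7726, 0.0448, 0.0639], 0.75), ([0.5575, -0.2389, 0.0602], 0.67), ([0.7627, -0.1975, 0.0621], 0.64)]
jaw_post [([0.6024, -0.0873, 0.0564], 0.85), ([0.3118, -0.3852, 0.0438], 0.7)]
handgrip [([0.5048, 0.1858, 0.1889], 0.54), ([0.534, 0.1759, 0.1827], 0.49), ([0.4517, 0.1009, 0.0116], 0.45)]
lever_pivot [([0.6073, 0.0631, 0.0536], 0.95)]
drill_bit []
machine [([0.6033, 0.0664, 0.0562], 0.8)]
jaw [([0.6008, -0.0902, 0.0565], 0.65)]
```

View pics/scene0.png

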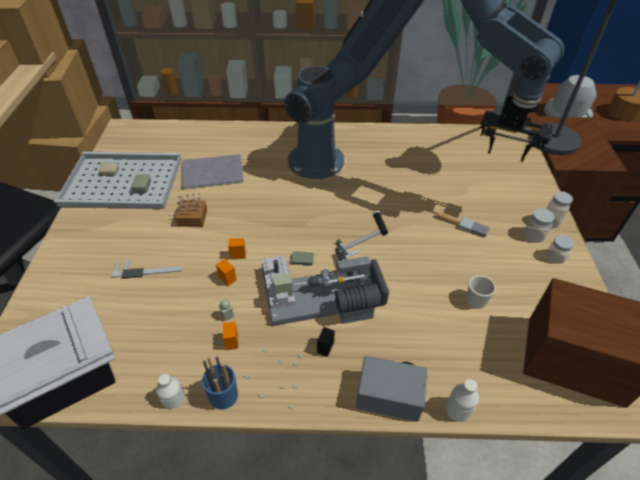

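View pics/top0.png

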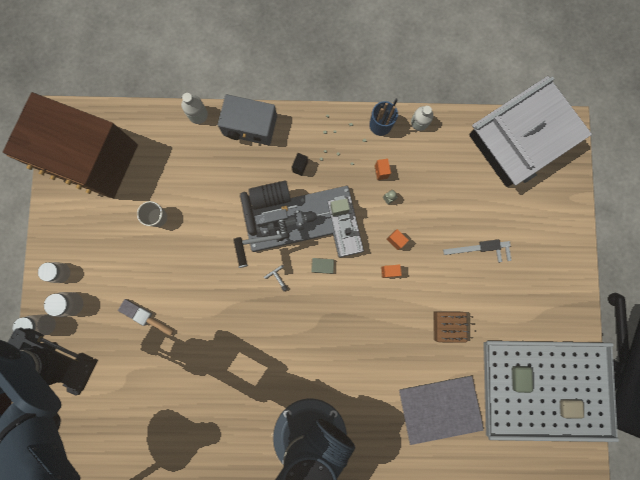

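Scene: the stone is the pale block in the vise, about (283,283) in scene and (341,204) in top. The look-alikes are orange cubes at top (384,168), (398,239), (392,271) and the black one at (300,163). The grip is at top (240,252) and the post near (349,230). Next is one close crop.

Run:
```python
import cv2
a=cv2.imread("pics/scene0.png")[215:345,240:400]; b=cv2.imread("pics/top0.png")[175:285,225:375]
a=cv2.resize(a,None,fx=2.5*1,fy=2.5,interpolation=3)
b=cv2.resize(b,(400,293),interpolation=3)
c=cv2.copyMakeBorder(b,0,a.shape[0]-293,0,0,0)
cv2.imwrite("pics/crop1.png",cv2.hconcat([a,c]))
```

```text
(no output)
```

View pics/crop1.png

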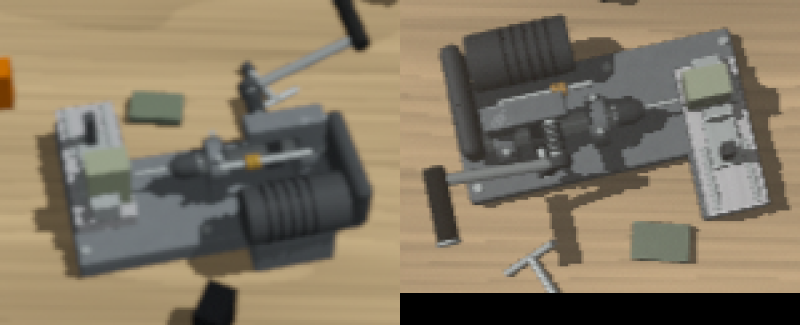

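The crop confirms it: the stone is at top (340,206), the post at about (348,232) and the grip at (240,252). The machine is yawed about +11.7°. I'll move over the vise for a close wrist view.

Call:
send_rows(moves=[[[0,0,7.9,0,0,-2,1],[0,0,7.9,0,0,-2,1],[0,0,7.9,0,0,-2,1],[0,0,7.9,0,0,-2,1],[0,0,7.9,0,0,-2,1]]])

```text
time_s: 1.4
position: [0.2449, 0.5749, 0.3233]
tcp_rot: [[-0.455, 0.89, -0.0], [0.89, 0.455, -0.0], [-0.0, -0.0, -1.0]]
force: [0.0, -0.5, 0.3]
opening: 1.0
```

Call:
send_rows(moves=[[[0,0,7.9,0,0,0,1],[0,0,7.9,0,0,0,1],[0,0,0,-4.69,1.48,0,1],[0,0,0,-4.69,1.48,0,1],[0,0,0,-4.69,1.48,0,1]]])

```text
time_s: 1.9
position: [0.3171, 0.4449, 0.3225]
tcp_rot: [[-0.203, 0.979, 0.0], [0.979, 0.203, -0.0], [-0.0, 0.0, -1.0]]
force: [1.1, -0.1, -0.1]
opening: 1.002
```

Call:
send_rows(moves=[[[0,0,0,-4.69,1.48,0,1],[0,0,0,-4.69,1.48,0,1],[0,0,0,-4.69,1.48,0,1],[0,0,0,-4.69,1.48,0,1],[0,0,0,-4.69,1.48,0,1]]])

```text
time_s: 2.4
position: [0.4372, 0.2295, 0.3229]
tcp_rot: [[-0.202, 0.979, 0.001], [0.979, 0.202, 0.0], [0.0, 0.001, -1.0]]
force: [1.2, 0.3, 0.5]
opening: 1.001
```

Call:
send_rows(moves=[[[0,0,0,-4.69,1.48,0,1],[0,0,0,-4.69,1.48,0,1],[0,0,0,-4.69,1.48,0,1],[0,0,0,-4.69,1.48,0,1],[0,0,0,-4.69,1.48,0,1]]])

```text
time_s: 2.9
position: [0.5569, 0.0146, 0.3228]
tcp_rot: [[-0.201, 0.98, 0.001], [0.98, 0.201, 0.0], [0.0, 0.001, -1.0]]
force: [0.7, 0.2, 0.4]
opening: 0.999
```

Call:
send_rows(moves=[[[0,0,0,-4.69,1.48,0,1],[0,0,0,-4.69,1.48,0,1],[0,0,0,0,0,0,1],[0,0,0,0,0,0,1],[0,0,0,0,0,0,1]]])

```text
time_s: 3.4
position: [0.6034, -0.0684, 0.3223]
tcp_rot: [[-0.202, 0.979, -0.001], [0.979, 0.202, 0.001], [0.001, -0.001, -1.0]]
force: [1.1, 0.2, -0.4]
opening: 1.0
```

Run:
```python
from rig import readout, capture, camera_model, bot, spot_in, regions_of
import cv2,numpy as np
s=readout.read_state();print(s["time_s"],s["position"],s["tcp_rot"],s["joint_positions"],s["force"])
m=camera_model("wrist");print(m)
np.savez("w1.npz",K=m["camera_matrix"],P=m["pose"])
cv2.imwrite("pics/w1.png",capture("wrist"))
for t in ["stone_center","stone_spot","jaw_post","handgrip","lever_pivot","drill_bit","machine","seat"]:
        try: print(t,[(np.round(d["location"],4).tolist(),round(d["p"],2)) for d in spot_in("wrist",t)][:4])
        except Exception as e: print(t,e)
```

```text
3.4 [ 0.60337633 -0.06843954  0.32233828] [[-2.01966635e-01  9.79391758e-01 -1.12354298e-03]
 [ 9.79391826e-01  2.01967629e-01  8.53679102e-04]
 [ 1.06300559e-03 -9.27974114e-04 -9.99999004e-01]] [-1.70180227e+01  2.34673175e+01  7.73782230e+01  2.84306692e-02
  7.92303316e+01 -2.86753749e+01] [ 1.09165563  0.19453585 -0.40048789]
{'camera_matrix': array([[371.64829954,   0.        , 321.37834872],
       [  0.        , 371.64829954, 239.86111207],
       [  0.        ,   0.        ,   1.        ]]), 'pose': array([[ 0.97923427, -0.19707757, -0.04754665,  0.59036393],
       [ 0.20272564,  0.95003993,  0.23733192, -0.00507974],
       [-0.00160159, -0.24204247,  0.97026433,  0.48494015],
       [ 0.        ,  0.        ,  0.        ,  1.        ]])}
stone_center [([0.5591, -0.2487, 0.0577], 0.9), ([0.639, -0.0689, 0.1084], 0.88), ([0.7755, 0.0423, 0.061], 0.8), ([0.4589, -0.2038, 0.0409], 0.64)]
stone_spot [([0.7727, 0.0404, 0.0603], 0.91), ([0.5625, -0.249, 0.0623], 0.83), ([0.4577, -0.2044, 0.0369], 0.66), ([0.6359, -0.07, 0.1098], 0.61)]
jaw_post [([0.5974, -0.0899, 0.0614], 0.81)]
handgrip []
lever_pivot [([0.6151, 0.0507, 0.0539], 0.65)]
drill_bit [([0.6254, -0.0308, 0.0702], 0.59)]
machine [([0.6168, 0.0522, 0.0574], 0.63)]
seat [([0.6126, 0.0474, 0.0597], 0.75)]
```

View pics/w1.png

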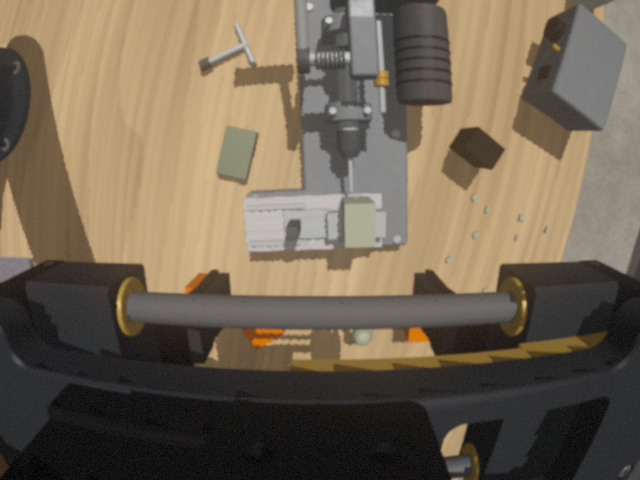

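Run:
```python
import cv2
a=cv2.imread("pics/w1.png")[90:260,235:435]
cv2.imwrite("pics/w1c.png",cv2.resize(a,None,fx=3.5,fy=3.5,interpolation=3))
```

```text
(no output)
```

View pics/w1c.png

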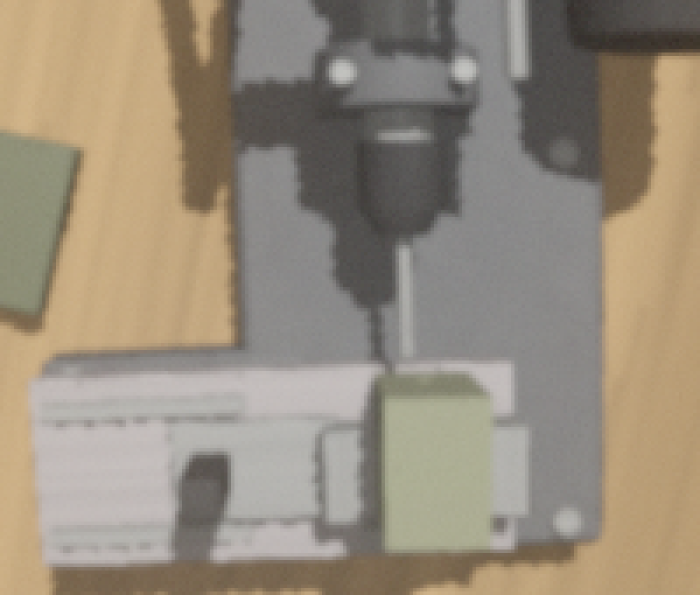

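```bash
cat > h.py <<'E'
import numpy as np
def ray(px,K,P):
    d=np.array([px[0]-K[0,2],px[1]-K[1,2]]);r=np.linalg.norm(d);th=r/K[0,0]
    u=d/r*np.sin(th); return P[:3,:3]@np.array([u[0],-u[1],-np.cos(th)])
def hit(px,z,K,P):
    v=ray(px,K,P);o=P[:3,3];return o+v*(z-o[2])/v[2]
E
python3 - <<'E'
from h import *
w=np.load("w1.npz");K,P=w["K"],w["P"]
f=lambda c,z:hit((c[0]/3.5+235,c[1]/3.5+90),z,K,P)
A={k:f(*v) for k,v in dict(tip=((407,357),.07),chk=((402,240),.07),s1=((384,392),.11),s2=((490,392),.11),s3=((492,550),.11),s4=((384,552),.11),post=((202,500),.102),va=((33,380),.05),vb=((515,362),.05),vc=((48,565),.05),fj1=((528,428),.074),fj2=((528,518),.074),sj1=((325,430),.074),sj2=((322,522),.074),sj3=((358,430),.074)).items()}
for k,v in A.items(): print(k,np.round(v,4))
ang=lambda a,b:np.degrees(np.arctan2(*(A[b]-A[a])[[1,0]]))
print("x-yaw",ang('va','vb'),ang('s1','s2'),ang('s4','s3'),"y-yaw",ang('tip','chk')-90,ang('vc','va')-90,ang('s4','s1')-90,ang('s3','s2')-90,ang('fj2','fj1')-90,ang('sj2','sj1')-90)
for y in (10.5,11.5,12.5):
  c,s=np.cos(np.radians(y)),np.sin(np.radians(y));R=np.array([[c,-s],[s,c]])
  O=A['tip'][:2]-R@[0,-.055]
  print(y,O,{k:np.round((R.T@(v[:2]-O))*1000,1).tolist() for k,v in A.items()})
E
```

```text
tip [ 0.6324 -0.0455  0.07  ]
chk [ 0.6228 -0.0091  0.07  ]
s1 [ 0.624 -0.053  0.11 ]
s2 [ 0.6544 -0.0465  0.11  ]
s3 [ 0.6662 -0.0929  0.11  ]
s4 [ 0.6344 -0.1001  0.11  ]
post [ 0.5778 -0.0974  0.102 ]
va [ 0.5113 -0.0803  0.05  ]
vb [ 0.6707 -0.0413  0.05  ]
vc [ 0.527 -0.144  0.05 ]
fj1 [ 0.6754 -0.0593  0.074 ]
fj2 [ 0.6826 -0.0884  0.074 ]
sj1 [ 0.6113 -0.0736  0.074 ]
sj2 [ 0.6166 -0.1035  0.074 ]
sj3 [ 0.6216 -0.0714  0.074 ]
x-yaw 13.767035849989645 12.115948516516175 12.72939787393657 y-yaw 14.711066220405982 13.839318833637748 12.474579743423007 14.217976979321804 13.866599471666689 10.071890619224845
10.5 [0.62233279 0.00857597] {'tip': [-0.0, -55.0], 'chk': [-2.8, -17.5], 's1': [-9.6, -60.9], 's2': [21.5, -60.0], 's3': [24.6, -107.8], 's4': [-8.0, -109.1], 'post': [-63.1, -96.1], 'va': [-125.4, -67.2], 'vb': [38.5, -57.8], 'vc': [-121.6, -132.7], 'fj1': [39.8, -76.4], 'fj2': [41.6, -106.3], 'sj1': [-25.8, -78.7], 'sj2': [-26.1, -109.1], 'sj3': [-15.2, -78.5]}
11.5 [0.6213905  0.00839281] {'tip': [0.0, -55.0], 'chk': [-2.1, -17.4], 's1': [-9.7, -60.7], 's2': [21.4, -60.4], 's3': [23.7, -108.2], 's4': [-8.9, -108.9], 'post': [-63.8, -95.0], 'va': [-125.6, -65.0], 'vb': [38.4, -58.5], 'vc': [-122.9, -130.6], 'fj1': [39.5, -77.1], 'fj2': [40.7, -107.0], 'sj1': [-26.2, -78.3], 'sj2': [-27.0, -108.7], 'sj3': [-15.7, -78.2]}
12.5 [0.62045156 0.00819323] {'tip': [0.0, -55.0], 'chk': [-1.5, -17.4], 's1': [-9.8, -60.5], 's2': [21.3, -60.7], 's3': [22.8, -108.6], 's4': [-9.9, -108.8], 'post': [-64.5, -93.9], 'va': [-125.7, -62.8], 'vb': [38.4, -59.2], 'vc': [-124.2, -128.4], 'fj1': [39.1, -77.8], 'fj2': [39.8, -107.7], 'sj1': [-26.6, -77.8], 'sj2': [-27.9, -108.2], 'sj3': [-16.1, -78.0]}
```

Machine yaw measures about 13.2° and its origin about (0.620, 0.008); the stone is centred at machine (6, -85) and the post is at world (0.578, -0.097). Now I'll turn, descend on the post and pinch it.

Call:
send_rows(moves=[[[0,0,8.05,0,0,0,1],[0,0,8.05,0,0,0,1],[0,0,8.05,0,0,0,1],[0,0,8.05,0,0,0,1],[0,0,8.05,0,0,0,1]]])

```text
time_s: 4.35
position: [0.6041, -0.0693, 0.3226]
tcp_rot: [[0.484, 0.875, 0.0], [0.875, -0.484, -0.0], [-0.0, 0.0, -1.0]]
force: [-0.4, 0.3, 0.2]
opening: 1.0
```

Call:
send_rows(moves=[[[0,0,8.05,0,0,0,1],[0,0,8.05,0,0,0,1],[0,0,8.05,0,0,0,1],[0,0,8.05,0,0,0,1],[0,0,8.05,0,0,0,1]]])

```text
time_s: 4.85
position: [0.6041, -0.0693, 0.3226]
tcp_rot: [[0.935, 0.355, 0.0], [0.355, -0.935, -0.0], [-0.0, 0.0, -1.0]]
force: [0.3, -0.1, -0.8]
opening: 1.0
```

Call:
send_rows(moves=[[[0,0,8,-3.13,2.24,0,0.6],[0,0,0,0,0,4.2,0.6],[0,0,0,0,0,4.2,0.6],[0,0,0,0,0,0,0.6],[0,0,0,0,0,0,0.6]]])

```text
time_s: 5.35
position: [0.5831, -0.1015, 0.2387]
tcp_rot: [[0.974, 0.227, -0.001], [0.227, -0.974, 0.0], [-0.001, -0.001, -1.0]]
force: [-0.2, 0.3, 1.1]
opening: 0.805
```

Run:
```python
from rig import readout, capture, camera_model, bot, spot_in, regions_of
import cv2,numpy as np
s=readout.read_state();print(s["time_s"],s["position"],s["tcp_rot"],s["joint_positions"],s["force"],s["opening"])
m=camera_model("wrist")
np.savez("w2.npz",K=m["camera_matrix"],P=m["pose"])
cv2.imwrite("pics/w2.png",capture("wrist"))
for t in ["jaw_post","stone_center"]:
    print(t,[(np.round(d["location"],4).tolist(),round(d["p"],2)) for d in spot_in("wrist",t)][:4])
```

```text
5.35 [ 0.583084   -0.10151729  0.23867484] [[ 9.73872722e-01  2.27092509e-01 -9.55767218e-04]
 [ 2.27092948e-01 -9.73873016e-01  3.77426151e-04]
 [-8.45085251e-04 -5.84613028e-04 -9.99999472e-01]] [-2.06864917e+01  2.66448815e+01  8.59105702e+01  9.58975655e-04
  6.75034182e+01  5.61871687e+01] [-0.23689087  0.27989605  1.07179498] 0.8046856324520425
jaw_post [([0.5948, -0.0922, 0.0594], 0.73)]
stone_center [([0.568, -0.2317, 0.0567], 0.89), ([0.7696, 0.0349, 0.042], 0.87), ([0.6436, -0.073, 0.1099], 0.74), ([0.7669, -0.1948, 0.0593], 0.71)]
```

View pics/w2.png

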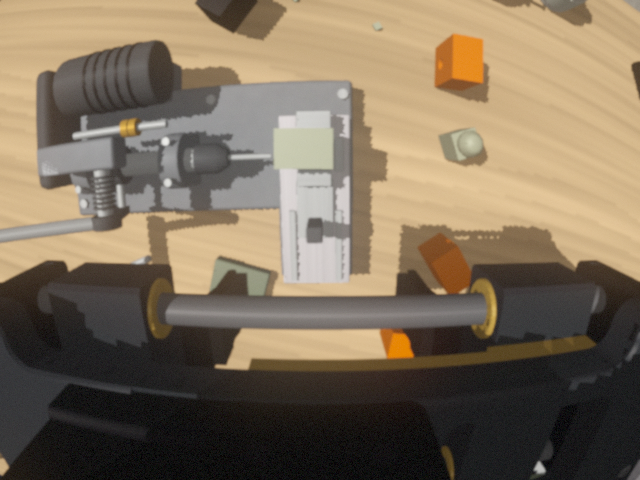

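The view from above the post: the post is at (314,230), the stone top spans (275,128)–(333,170) and the drill tip is near (274,157).

Run:
```python
import cv2
from h import *
a=cv2.imread("pics/w2.png")[100:260,225:375]
cv2.imwrite("pics/w2c.png",cv2.resize(a,None,fx=3.5,fy=3.5,interpolation=3))
w=np.load("w2.npz");K,P=w["K"],w["P"];print(P[:3,3])
```

```text
[ 0.64772523 -0.08775597  0.40113454]
```

View pics/w2c.png

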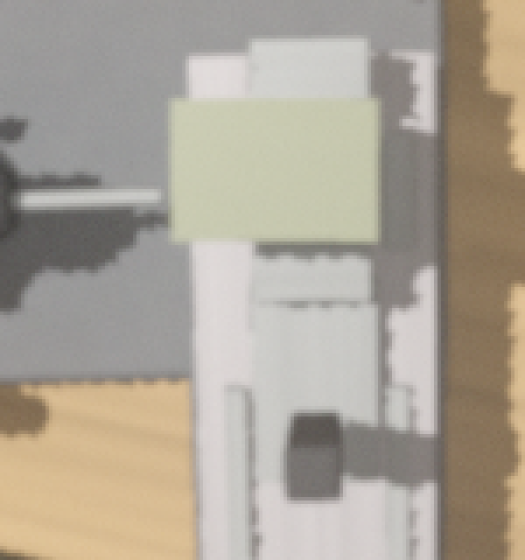

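Run:
```python
from h import *
w=np.load("w2.npz");K,P=w["K"],w["P"]
f=lambda c,z:hit((c[0]/3.5+225,c[1]/3.5+100),z,K,P)
A={k:f(*v) for k,v in dict(tip=((161,196),.07),chk=((17,200),.07),s1=((171,240),.11),s2=((171,99),.11),s3=((378,98),.11),s4=((379,242),.11),p1=((287,448),.102),p2=((341,447),.102),p3=((285,499),.102),p4=((341,499),.102),fj1=((248,39),.074),fj2=((369,38),.074),sj1=((252,301),.074),sj2=((374,301),.074)).items()}
for y in (12.5,13.2,13.9):
  c,s=np.cos(np.radians(y)),np.sin(np.radians(y));R=np.array([[c,-s],[s,c]])
  O=A['tip'][:2]-R@[0,-.055]
  print(y,O,{k:np.round((R.T@(v[:2]-O))*1000,1).tolist() for k,v in A.items()})
print("post",np.mean([A[k] for k in ('p1','p2','p3','p4')],axis=0))
```

```text
12.5 [0.61906775 0.00827987] {'tip': [0.0, -55.0], 'chk': [-0.4, -17.3], 's1': [-9.1, -62.7], 's2': [22.7, -62.6], 's3': [23.0, -108.5], 's4': [-9.3, -109.2], 'p1': [-58.3, -88.6], 'p2': [-58.0, -101.4], 'p3': [-70.8, -88.2], 'p4': [-70.6, -101.5], 'fj1': [39.7, -77.2], 'fj2': [40.1, -107.2], 'sj1': [-26.6, -78.6], 'sj2': [-26.2, -109.3]}
13.2 [0.61841263 0.00813043] {'tip': [0.0, -55.0], 'chk': [0.1, -17.3], 's1': [-9.2, -62.6], 's2': [22.6, -62.9], 's3': [22.4, -108.8], 's4': [-9.9, -109.1], 'p1': [-58.7, -87.9], 'p2': [-58.5, -100.6], 'p3': [-71.2, -87.3], 'p4': [-71.2, -100.7], 'fj1': [39.4, -77.6], 'fj2': [39.5, -107.7], 'sj1': [-26.8, -78.3], 'sj2': [-26.9, -109.0]}
13.9 [0.61775938 0.00797299] {'tip': [-0.0, -55.0], 'chk': [0.5, -17.3], 's1': [-9.3, -62.4], 's2': [22.5, -63.2], 's3': [21.7, -109.1], 's4': [-10.6, -109.0], 'p1': [-59.1, -87.2], 'p2': [-59.1, -99.9], 'p3': [-71.5, -86.5], 'p4': [-71.7, -99.8], 'fj1': [39.1, -78.1], 'fj2': [38.8, -108.1], 'sj1': [-27.1, -77.9], 'sj2': [-27.6, -108.7]}
post [ 0.576733   -0.09834225  0.102     ]
```

Post at (0.5767, -0.0983), yaw about 13.1°. Both views agree. Now descend and pinch.

Call:
send_rows(moves=[[[0,0,0,-0.55,-0.46,4,0.6],[0,0,0,0,0,4.2,0.6],[0,0,0,0,0,4.2,0.6],[0,0,0,0,0,4.4,0.6],[0,0,0,0,0,0,-0.2]]])

```text
time_s: 6.0
position: [0.5736, -0.0971, 0.0664]
tcp_rot: [[0.974, 0.227, -0.009], [0.227, -0.974, 0.003], [-0.008, -0.006, -1.0]]
force: [-2.1, 0.4, -0.2]
opening: 0.766
```

Call:
send_rows(moves=[[[0,0,0,0,0,0,-1],[0,0,0,0,0,0,-1],[0,0,0,0,0,0,-1],[0,0,0,0,0,0,-1],[0,0,0,0,0,0,-1]]])

```text
time_s: 6.5
position: [0.5774, -0.0986, 0.0721]
tcp_rot: [[0.974, 0.227, 0.003], [0.227, -0.974, -0.001], [0.002, 0.001, -1.0]]
force: [0.8, -0.9, 0.0]
opening: 0.34
```

Call:
send_rows(moves=[[[0,0,0,0,0,0,-1],[0,0,0,0,0,0,-1],[0,0,0,0,0,0,-1],[0,0,0,-0.4,0,0,-1],[0,0,0,-0.5,0,0,-1]]])

```text
time_s: 7.0
position: [0.5694, -0.0985, 0.071]
tcp_rot: [[0.974, 0.226, 0.004], [0.226, -0.974, 0.002], [0.004, -0.002, -1.0]]
force: [3.9, 7.0, 1.7]
opening: 0.158
```

Call:
send_rows(moves=[[[0,0,0,-0.6,0,0,-1],[0,0,0,-0.6,0,0,-1],[0,0,0,-0.5,0,0,-1],[0,0,0,0,0,0,-1],[0,0,0,0,0,0,-1]]])

```text
time_s: 7.5
position: [0.5518, -0.1029, 0.071]
tcp_rot: [[0.974, 0.226, 0.001], [0.226, -0.974, 0.002], [0.002, -0.002, -1.0]]
force: [1.6, 5.5, 3.9]
opening: 0.16
```

Call:
send_rows(moves=[[[0,0,0,0,0,0,0.2],[0,0,0,0,0,0,0.6],[0,0,0,0,0,0,1],[0,0,0,0,0,-4.5,1],[0,0,0,0,0,-4.5,1]]])

```text
time_s: 8.0
position: [0.5499, -0.1042, 0.1595]
tcp_rot: [[0.974, 0.227, -0.005], [0.227, -0.974, 0.002], [-0.005, -0.003, -1.0]]
force: [0.4, -0.9, 1.4]
opening: 0.525
```

Call:
send_rows(moves=[[[0,0,-8.18,0,0,0,1],[0,0,-8.18,0,0,0,1],[0,0,-8.18,0,0,0,1],[0,0,-8.18,0,0,0,1],[0,0,-8.18,0,0,0,1]]])

```text
time_s: 8.5
position: [0.551, -0.1046, 0.1604]
tcp_rot: [[0.583, 0.813, -0.0], [0.813, -0.583, -0.0], [-0.0, -0.0, -1.0]]
force: [0.5, -0.3, -0.0]
opening: 0.954
```

Call:
send_rows(moves=[[[0,0,-8.18,0,0,0,1],[0,0,-8.18,0,0,0,1],[0,0,-8.18,0,0,0,1],[0,0,-8.18,0,0,0,1],[0,0,-8.18,0,0,0,1]]])

```text
time_s: 9.0
position: [0.551, -0.1046, 0.1603]
tcp_rot: [[-0.091, 0.996, -0.001], [0.996, 0.091, -0.0], [-0.0, -0.001, -1.0]]
force: [0.3, -0.0, -0.0]
opening: 0.996
```

Call:
send_rows(moves=[[[0,0,-8.18,0,0,0,1],[0,0,0,0.47,4.85,0,1],[0,0,0,0.47,4.85,0,1],[0,0,0,0,0,0,1],[0,0,0,0,0,0,1]]])

```text
time_s: 9.5
position: [0.6437, -0.0729, 0.1598]
tcp_rot: [[-0.228, 0.974, -0.001], [0.974, 0.228, -0.0], [0.0, -0.001, -1.0]]
force: [-0.6, -0.3, -0.9]
opening: 0.996
```

Call:
send_rows(moves=[[[0,0,0,0.1,0.1,3,1],[0,0,0,0,0,3,1],[0,0,0,0,0,2,1],[0,0,0,0,0,0,-0.2],[0,0,0,0,0,0,-1]]])

```text
time_s: 10.0
position: [0.6433, -0.0723, 0.0806]
tcp_rot: [[-0.226, 0.974, -0.002], [0.974, 0.226, 0.0], [0.001, -0.001, -1.0]]
force: [-0.3, 0.6, 0.7]
opening: 0.899
```

Call:
send_rows(moves=[[[0,0,0,0,0,0,-1],[0,0,0,0,0,0,-1],[0,0,0,0,0,0,-1],[0,0,0,0,0,0,-1],[0,0,0,0,0,0,-1]]])

```text
time_s: 10.5
position: [0.6445, -0.0719, 0.0809]
tcp_rot: [[-0.227, 0.974, 0.001], [0.974, 0.227, -0.0], [-0.0, 0.001, -1.0]]
force: [0.4, -0.3, 0.0]
opening: 0.449
```

Call:
send_rows(moves=[[[0,0,0,0,0,0,-1],[0,0,0,0,0,0,-1],[0,0,0,0,0,0,-1],[0,0,0,0,0,0,-1],[0,0,0,0,0,-0.5,-1]]])

```text
time_s: 11.0
position: [0.6434, -0.0716, 0.0845]
tcp_rot: [[-0.227, 0.974, -0.003], [0.974, 0.227, 0.001], [0.001, -0.002, -1.0]]
force: [0.8, 0.1, -2.8]
opening: 0.364
```

Call:
send_rows(moves=[[[0,0,0,0,0,-1,-1],[0,0,0,0,0,-2,-1],[0,0,0,0,0,-2,-1],[0,0,0,0,0,-0.5,-1],[0,0,0,0,0,0,-1]]])

```text
time_s: 11.5
position: [0.6449, -0.0721, 0.1417]
tcp_rot: [[-0.227, 0.974, 0.002], [0.974, 0.227, -0.001], [-0.001, 0.002, -1.0]]
force: [0.2, -0.5, -3.1]
opening: 0.367
```

Run:
```python
from rig import *
import cv2,numpy as np
s=readout.read_state();print(s["time_s"],s["position"],s["joint_positions"],s["force"],s["opening"])
m=camera_model("wrist")
np.savez("w3.npz",K=m["camera_matrix"],P=m["pose"])
cv2.imwrite("pics/w3.png",capture("wrist"))
R=s["tcp_rot"]
for d in regions_of("wrist","stone_center")[:4]:
    ys,xs=np.nonzero(d["mask"]);print(round(d["p"],2),len(xs),xs.min(),xs.max(),ys.min(),ys.max())
```

```text
11.5 [ 0.64493478 -0.07207717  0.14169164] [-1.62242676e+01  3.73221537e+01  8.26746495e+01 -2.89806885e-03
  5.98722456e+01 -2.93251315e+01] [ 0.16731216 -0.45197974 -3.10398147] 0.36663466648258963
0.96 4278 477 567 101 172
0.88 7141 279 363 232 359
0.68 1013 83 120 320 357
```

View pics/w3.png

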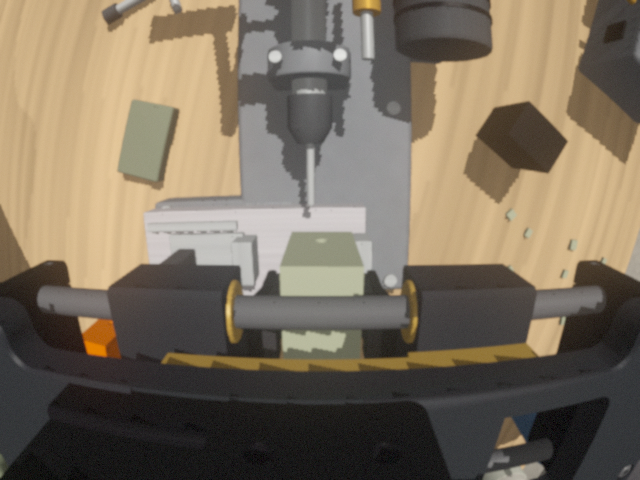

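Run:
```python
from h import *
w=np.load("w3.npz");K,P=w["K"],w["P"]
t=np.array([.6449,-.0721]);X=np.array([-.227,.974]);Y=np.array([.974,.227])
for p in [(281,267),(320,267),(362,267)]:
  h=hit(p,.1712,K,P);print((h[:2]-t)@X,(h[:2]-t)@Y)
c,s=np.cos(np.radians(13.1)),np.sin(np.radians(13.1));R=np.array([[c,-s],[s,c]]);O=np.array([.6187,.0094])
for n,p in dict(tip=(310,211),chk=(310,147)).items(): print(n,R.T@(hit(p,.07,K,P)[:2]-O))
print("tcp",R.T@(t-O))
```

```text
0.021052603093230246 -0.015453918926596836
0.021096236182391252 -0.0007122019002495285
0.021054452647636127 0.015164646110321308
tip [-0.00029385 -0.06016185]
chk [-0.00015732 -0.01945101]
tcp [ 0.00704609 -0.08531731]
```

The stone is held square and centred in the fingers, with its front edge at (281..362, 267). Next: turn it clockwise and lower it.

Call:
send_rows(moves=[[[0,0,8.18,0,0,0,-1],[0,0,8.18,0,0,0,-1],[0,0,8.18,0,0,0,-1],[0,0,8.18,0,0,0,-1],[0,0,8.18,0,0,0,-1]]])

```text
time_s: 12.1
position: [0.6433, -0.0716, 0.1389]
tcp_rot: [[0.472, 0.882, -0.003], [0.882, -0.472, 0.001], [-0.001, -0.003, -1.0]]
force: [-0.0, -0.5, -3.4]
opening: 0.366
```

Call:
send_rows(moves=[[[0,0,8.18,0,0,0,-1],[0,0,8.18,0,0,0,-1],[0,0,8.18,0,0,0,-1],[0,0,8.18,0,0,0,-1],[0,0,8.18,0,0,0,-1]]])

```text
time_s: 12.6
position: [0.6433, -0.0716, 0.1389]
tcp_rot: [[0.934, 0.358, -0.003], [0.358, -0.934, 0.001], [-0.003, -0.002, -1.0]]
force: [0.7, 0.6, -3.7]
opening: 0.365
```

Call:
send_rows(moves=[[[0,0,8.18,0,0,0,-1],[0,0,0,-1.1,0.72,0,-1],[0,0,0,0,0,0,-1],[0,0,0,0,0,0,-1],[0,0,0,0,0,0,-1]]])

```text
time_s: 13.1
position: [0.6352, -0.0815, 0.1404]
tcp_rot: [[0.974, 0.228, -0.0], [0.228, -0.974, 0.0], [-0.0, -0.0, -1.0]]
force: [-0.1, 0.5, -2.1]
opening: 0.37
```

```bash
cat > st.py <<'E'
from rig import *
import numpy as np
s=readout.read_state()
c,q=np.cos(np.radians(13.1)),np.sin(np.radians(13.1));R=np.array([[c,-q],[q,c]]);O=np.array([.6187,.0094])
x=s["tcp_rot"][:2,0]
print(s["time_s"],"mach",np.round((R.T@(s["position"][:2]-O))*1000,1),"z",round(s["position"][2]*1000,1),"yaw",np.degrees(np.arctan2(x[1],x[0])),"tilt",s["tcp_rot"][:2,2],"Fm",R.T@s["force"][:2],s["force"][2],"M",s["moment"],"op",s["opening"]*87)
E
python3 st.py
```

```text
13.1 mach [ -4.6 -92.3] z 140.4 yaw 13.167898612140917 tilt [-0.0001789   0.00020975] Fm [-0.02317534  0.53655041] -2.062036312307827 M [-0.05269473  0.18763216  0.0016543 ] op 32.214208537824426
```

Call:
send_rows(moves=[[[0,0,0,0,0,1.5,-1],[0,0,0,0,0,1.5,-1],[0,0,0,0,0,1.2,-1],[0,0,0,0,0,0.6,-1],[0,0,0,0,0,0,-1]]])

```text
time_s: 13.6
position: [0.6341, -0.081, 0.0905]
tcp_rot: [[0.974, 0.227, -0.004], [0.227, -0.974, 0.001], [-0.003, -0.002, -1.0]]
force: [-0.9, 0.4, -2.6]
opening: 0.364
```

Call:
send_rows(moves=[[[0,0,0,0,0,0.4,-1],[0,0,0,0,0,0.3,-1],[0,0,0,0,0,0.2,-1],[0,0,0,0,0,0,-1],[0,0,0,0,0,0,-1]]])

```text
time_s: 14.1
position: [0.6354, -0.0814, 0.0838]
tcp_rot: [[0.974, 0.227, 0.0], [0.227, -0.974, -0.0], [0.0, 0.0, -1.0]]
force: [0.6, -0.3, -3.1]
opening: 0.369
```

```bash
python3 st.py
```

```text
14.1 mach [ -4.3 -92.3] z 83.8 yaw 13.12267979667467 tilt [ 0.00044048 -0.0001187 ] Fm [ 0.48125734 -0.37263116] -3.1180196877989967 M [-0.03766663  0.07735448  0.03969804] op 32.07361002194984
```

Call:
send_rows(moves=[[[0,0,0,0,0,0.15,-1],[0,0,0,0,0,0.1,-1],[0,0,0,0,0,0.05,-1],[0,0,0,0,0,0,-1],[0,0,0,0,0,0,-1]]])

```text
time_s: 14.6
position: [0.6353, -0.0814, 0.0807]
tcp_rot: [[0.974, 0.227, 0.0], [0.227, -0.974, -0.0], [0.0, 0.0, -1.0]]
force: [-1.1, -0.6, -1.7]
opening: 0.365
```

```bash
python3 st.py
```

```text
14.6 mach [ -4.4 -92.2] z 80.7 yaw 13.122711178671086 tilt [ 7.32834947e-05 -6.35060585e-05] Fm [-1.1918301  -0.32976706] -1.6594378210688527 M [-0.09414309  0.27937863  0.04165835] op 31.77578958942032
```

Call:
send_rows(moves=[[[0,0,0,0,0,0.05,-1],[0,0,0,0,0.1,0,-1],[0,0,0,0,0.1,0,-1],[0,0,0,0,0,0,-1],[0,0,0,0,0,0,-1]]])

```text
time_s: 15.1
position: [0.6359, -0.0829, 0.0807]
tcp_rot: [[0.974, 0.227, 0.001], [0.227, -0.974, 0.001], [0.001, -0.001, -1.0]]
force: [-1.0, 3.1, 5.3]
opening: 0.364
```

```bash
python3 st.py
```

```text
15.1 mach [ -4.1 -93.8] z 80.7 yaw 13.106009400266808 tilt [0.00059017 0.00067633] Fm [-0.28330914  3.28792598] 5.278932767004258 M [ 0.49885825  0.48992998 -0.03866948] op 31.653130318680756
```

Call:
send_rows(moves=[[[0,0,0,0.15,0,0,-1],[0,0,0,0.15,0,0,-1],[0,0,0,0.1,0,0,-1],[0,0,0,0,0,0,-1],[0,0,0,0,0,0,-1]]])

```text
time_s: 15.6
position: [0.6387, -0.0829, 0.0807]
tcp_rot: [[0.974, 0.228, -0.002], [0.228, -0.974, -0.001], [-0.002, 0.0, -1.0]]
force: [-5.5, -0.3, 6.8]
opening: 0.365
```

```bash
python3 st.py
```

```text
15.6 mach [ -1.5 -94.5] z 80.7 yaw 13.16510937375963 tilt [-0.00204253 -0.00094306] Fm [-5.40511678  0.95495126] 6.773537034055117 M [0.04627253 0.96673132 0.04934721] op 31.794112899989763
```

Call:
send_rows(moves=[[[0,0,0,-0.1,0,-0.05,-0.6],[0,0,0,0,0,0,0],[0,0,0,0,0,0,0.3],[0,0,0,0,0,0,0.3],[0,0,0,0,0,-1,0.3]]])

```text
time_s: 16.1
position: [0.6377, -0.0825, 0.0893]
tcp_rot: [[0.974, 0.227, -0.003], [0.227, -0.974, 0.001], [-0.003, -0.001, -1.0]]
force: [-0.0, 1.7, -0.6]
opening: 0.613
```

Call:
send_rows(moves=[[[0,0,0,0,0,-3.5,0.3],[0,0,0,0,0,-4,0.3],[0,0,0,-4.4,0,0,0.3],[0,0,0,-4.4,0,0,0.3],[0,0,0,0,0,0,0.3]]])

```text
time_s: 16.6
position: [0.5456, -0.1016, 0.1654]
tcp_rot: [[0.974, 0.226, -0.009], [0.226, -0.974, 0.003], [-0.008, -0.005, -1.0]]
force: [0.7, 0.0, 0.2]
opening: 0.65
```

```bash
python3 st.py
python3 - <<'E'
from rig import *
import cv2
i=capture("wrist");cv2.imwrite("pics/w4.png",i)
E
```

```text
16.6 mach [-96.4 -91.5] z 165.4 yaw 13.043282623465382 tilt [-0.00908216  0.00260374] Fm [ 0.69608026 -0.12014762] 0.19750127750765206 M [-0.04074006  0.15830227  0.01674515] op 56.515077771901296
```

View pics/w4.png

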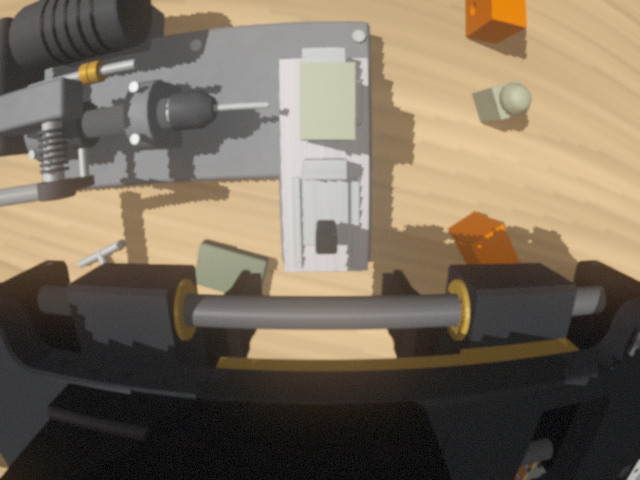

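The stone is turned and standing upright in the vise, top at (300–355, 62–139); the post is at (326,236). Now pinch the post and close the jaw.

Call:
send_rows(moves=[[[0,0,0,0,0,3,0.3],[0,0,0,0,0,3,0.3],[0,0,0,0,0,3,0.3],[0,0,0,0,0,0.3,0.3],[0,0,0,0,0,0,0.3]]])

```text
time_s: 17.15
position: [0.5539, -0.1027, 0.0723]
tcp_rot: [[0.974, 0.227, 0.0], [0.227, -0.974, 0.0], [0.0, -0.0, -1.0]]
force: [-0.5, 0.2, 0.4]
opening: 0.643
```

Call:
send_rows(moves=[[[0,0,0,0,0,0,-1],[0,0,0,0,0,0,-1],[0,0,0,0,0,0,-1],[0,0,0,0,0,0,-1],[0,0,0,0,0,0,-1]]])

```text
time_s: 17.65
position: [0.5532, -0.1027, 0.0731]
tcp_rot: [[0.974, 0.227, 0.001], [0.227, -0.974, -0.0], [0.001, 0.001, -1.0]]
force: [0.5, -0.3, 0.3]
opening: 0.285
```

Call:
send_rows(moves=[[[0,0,0,0,0,0,-1],[0,0,0,0,0,0,-1],[0,0,0,0,0,0,-1],[0,0,0,0,0,0,-1],[0,0,0,0,0,0,-1]]])

```text
time_s: 18.15
position: [0.553, -0.1025, 0.0727]
tcp_rot: [[0.974, 0.227, -0.0], [0.227, -0.974, 0.0], [0.0, -0.0, -1.0]]
force: [-0.7, 1.0, 2.8]
opening: 0.161
```

```bash
python3 st.py
```

```text
18.15 mach [-89.4 -94.1] z 72.7 yaw 13.13199617006609 tilt [-1.36831109e-05  6.67475256e-05] Fm [-0.45388065  1.14170786] 2.825776483260676 M [0.12739033 0.23219611 0.14014031] op 13.99099759656235
```

Call:
send_rows(moves=[[[0,0,0,0.3,0,0,-1],[0,0,0,0.4,0,0,-1],[0,0,0,0.4,0,0,-1],[0,0,0,0.2,0,0,-1],[0,0,0,0,0,0,-1]]])

```text
time_s: 18.65
position: [0.5642, -0.0998, 0.0727]
tcp_rot: [[0.974, 0.228, -0.003], [0.228, -0.974, -0.0], [-0.003, -0.001, -1.0]]
force: [-3.6, -1.0, 4.9]
opening: 0.158
```

```bash
python3 st.py
```

```text
18.65 mach [-77.9 -94. ] z 72.7 yaw 13.163896729343804 tilt [-3.41234455e-03 -1.72703943e-05] Fm [-3.76366278 -0.14616431] 4.912693926298095 M [-0.11094027  0.63661336  0.07253523] op 13.745809349821753
```

Call:
send_rows(moves=[[[0,0,0,0.1,0,0,-1],[0,0,0,0.1,0,0,-1],[0,0,0,0.05,0,0,-1],[0,0,0,0,0,0,-1],[0,0,0,0,0,0,-1]]])

```text
time_s: 19.15
position: [0.5658, -0.0993, 0.0727]
tcp_rot: [[0.974, 0.228, -0.005], [0.228, -0.974, -0.0], [-0.005, -0.001, -1.0]]
force: [-5.3, -1.9, 6.7]
opening: 0.158
```

```bash
python3 st.py
```

```text
19.15 mach [-76.2 -93.9] z 72.7 yaw 13.177266733981757 tilt [-0.00493564 -0.00011054] Fm [-5.59972721 -0.66466506] 6.747436241043048 M [-0.33234369  0.99621305  0.05700477] op 13.703656674200102
```

Call:
send_rows(moves=[[[0,0,0,0.1,0,0,-1],[0,0,0,0.1,0,0,-1],[0,0,0,0.1,0,0,-1],[0,0,0,0,0,0,-1],[0,0,0,0,0,0,-1]]])

```text
time_s: 19.65
position: [0.5685, -0.0987, 0.0727]
tcp_rot: [[0.974, 0.228, -0.005], [0.228, -0.974, -0.0], [-0.005, -0.001, -1.0]]
force: [-6.3, -1.3, 7.0]
opening: 0.156
```

```bash
python3 st.py
```

```text
19.65 mach [-73.4 -93.9] z 72.7 yaw 13.17619514332467 tilt [-5.3216490e-03 -7.1208515e-05] Fm [-6.43619707  0.13328021] 6.9943548195327425 M [-0.30976813  0.98437698  0.0924256 ] op 13.548902771347853
```

Call:
send_rows(moves=[[[0,0,0,0.1,0,0,-1],[0,0,0,0.1,0,0,-1],[0,0,0,0.1,0,0,-1],[0,0,0,0,0,0,-1],[0,0,0,0,0,0,-1]]])

```text
time_s: 20.15
position: [0.5685, -0.0986, 0.0727]
tcp_rot: [[0.973, 0.229, -0.011], [0.229, -0.973, -0.001], [-0.011, -0.002, -1.0]]
force: [-11.7, -4.9, 10.5]
opening: 0.16
```

```bash
python3 st.py
```

```text
20.15 mach [-73.3 -93.8] z 72.7 yaw 13.256385290611952 tilt [-0.01146617 -0.00070491] Fm [-12.4869818   -2.10207047] 10.523393005379493 M [-0.92973092  1.89006821  0.13570413] op 13.957198617666783
```

Jaw stalled at 12.5 N after 16 mm of travel. Relax, release and rise.

Call:
send_rows(moves=[[[0,0,0,-0.3,0,0,-1],[0,0,0,-0.15,0,0,-0.6],[0,0,0,0,0,0,0.2],[0,0,0,0,0,0,0.3],[0,0,0,0,0,0,0.3]]])

```text
time_s: 20.65
position: [0.5699, -0.0988, 0.0723]
tcp_rot: [[0.974, 0.227, 0.0], [0.227, -0.974, -0.0], [0.0, 0.0, -1.0]]
force: [0.7, -0.2, -0.2]
opening: 0.387
```

Call:
send_rows(moves=[[[0,0,0,0,0,-4,0.3],[0,0,0,0,0,-4.5,0.3],[0,0,0,0,0,-4.5,0.3],[0,0,0,0,0,0,0.3],[0,0,0,0,0,0,0.3]]])

```text
time_s: 21.15
position: [0.5703, -0.0989, 0.2038]
tcp_rot: [[0.974, 0.227, 0.003], [0.227, -0.974, -0.001], [0.003, 0.002, -1.0]]
force: [0.6, 0.8, -1.1]
opening: 0.646
```

```bash
python3 st.py
python3 - <<'E'
from rig import *
import cv2,numpy as np
m=camera_model("wrist");np.savez("w5.npz",K=m["camera_matrix"],P=m["pose"])
i=capture("wrist")
for t in ["handgrip","lever_pivot","stone_spot"]:
    print(t,[(np.round(d["location"],4).tolist(),round(d["p"],2)) for d in spot_in("wrist",t)][:3])
a=cv2.resize(i[30:260,240:400],None,fx=2.4,fy=2.4,interpolation=3)
b=cv2.resize(i[:,0:320],(384,552))
cv2.imwrite("pics/w5.png",cv2.hconcat([a,b]))
cv2.imwrite("w5full.png",i)
E
```

```text
21.15 mach [-71.7 -94.5] z 203.8 yaw 13.134444120233056 tilt [ 0.00301467 -0.0011361 ] Fm [0.81391562 0.6752849 ] -1.0824919732912281 M [ 0.00961211  0.16078221 -0.0192433 ] op 56.16410204389868
handgrip []
lever_pivot [([0.6216, 0.0371, 0.0552], 0.86)]
stone_spot [([0.5782, -0.2312, 0.048], 0.87), ([0.7593, 0.0314, 0.0111], 0.82), ([0.6378, -0.0853, 0.1083], 0.7)]
```

View pics/w5.png

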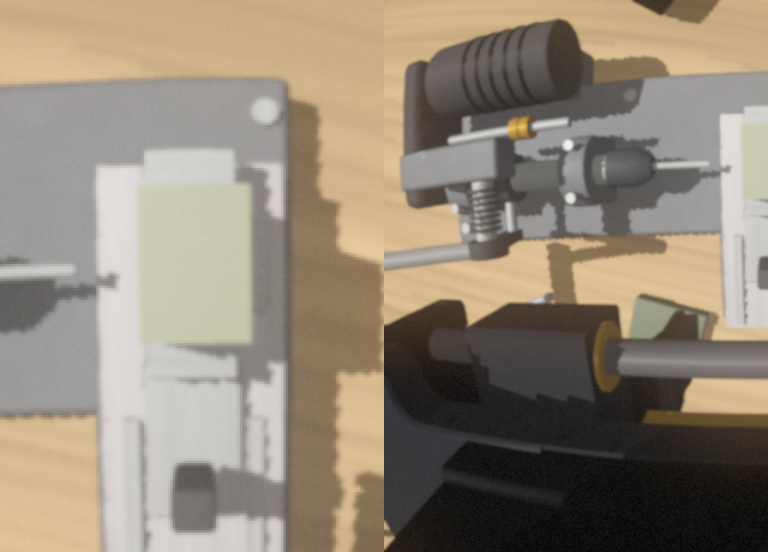

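The stone sits square between the jaws with its face to the drill, and the drill axis lines up with it. On to the lever grip.

Call:
send_rows(moves=[[[0,0,0,0,0,-4.5,-1],[0,0,0,0,0,-4.5,-1],[0,0,0,-0.5,-4.8,0,-1],[0,0,0,-0.5,-4.8,0,-1],[0,0,0,-0.5,-4.8,0,-1]]])

```text
time_s: 21.85
position: [0.5211, 0.0391, 0.2914]
tcp_rot: [[0.974, 0.225, -0.002], [0.225, -0.974, 0.001], [-0.002, -0.001, -1.0]]
force: [0.4, 1.1, -1.0]
opening: 0.28
```

Call:
send_rows(moves=[[[0,0,0,-0.5,-4.8,0,-1],[0,0,0,-0.5,-4.8,0,-1],[0,0,0,-0.3,-4.8,0,-1],[0,0,0,0,0,0,-1],[0,0,0,0,0,0,-1]]])

```text
time_s: 22.35
position: [0.476, 0.1762, 0.2914]
tcp_rot: [[0.973, 0.23, -0.002], [0.23, -0.973, -0.001], [-0.002, 0.0, -1.0]]
force: [0.4, -0.6, -0.3]
opening: 0.005
```

Call:
send_rows(moves=[[[0,0,0,0,0,0,-1],[0,0,0,0,0,0,-1],[0,0,0,0,0,0,-1],[0,0,0,0,0,0,-1],[0,0,0,0,0,0,-1]]])

```text
time_s: 22.85
position: [0.4771, 0.1747, 0.2925]
tcp_rot: [[0.974, 0.226, -0.0], [0.226, -0.974, -0.0], [-0.0, 0.0, -1.0]]
force: [0.2, 0.1, 0.2]
opening: 0.005
```

```bash
python3 st.py
python3 - <<'E'
from rig import *
import cv2,numpy as np
for c in ["wrist","scene","top"]:
    m=camera_model(c);np.savez(f"g_{c}.npz",K=m["camera_matrix"],P=m["pose"])
    i=capture(c);cv2.imwrite(f"g_{c}.png",i)
    print(c,[(np.round(d["location"],4).tolist(),round(d["p"],2)) for d in spot_in(c,"handgrip")][:3])
    for d in regions_of(c,"handgrip")[:2]:
        ys,xs=np.nonzero(d["mask"]);print(round(d["p"],2),len(xs),xs.mean(),ys.mean(),xs.min(),xs.max(),ys.min(),ys.max())
i=cv2.imread("g_wrist.png");cv2.imwrite("pics/g.png",i)
E
```

```text
22.85 mach [-100.4  193.1] z 292.5 yaw 13.052882839904088 tilt [-1.29026803e-05 -2.24262116e-05] Fm [0.21237859 0.0463993 ] 0.2469074129641134 M [-0.0882665   0.15377229  0.02856698] op 0.44878151917540365
wrist [([0.5064, 0.1886, 0.1932], 0.7)]
0.69 3188 313.30332496863235 200.08500627352572 297 329 148 254
0.36 1968 568.692581300813 131.5746951219512 544 593 110 153
scene [([0.5097, 0.1809, 0.1947], 0.79)]
0.49 211 380.3696682464455 222.81516587677726 373 388 211 235
top []
```

View pics/g.png

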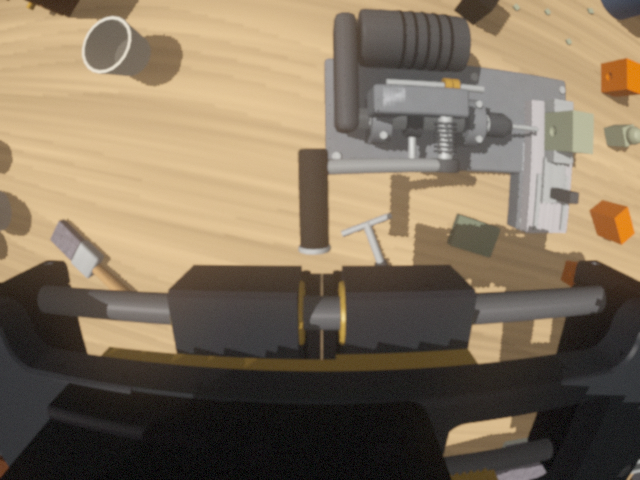

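Run:
```python
from h import *
w=np.load("g_wrist.npz");o1=w["P"][:3,3];v1=ray((313.3,200),w["K"],w["P"])
s=np.load("g_scene.npz");K,P=s["K"],s["P"];o2=P[:3,3];v2=P[:3,:3]@[(380.4-K[0,2])/K[0,0],-(222.8-K[1,2])/K[1,1],-1]
t=np.linalg.lstsq(np.c_[v1,-v2],o2-o1,rcond=None)[0];a,b=o1+t[0]*v1,o2+t[1]*v2;print(a,b)
c,q=np.cos(np.radians(13.1)),np.sin(np.radians(13.1));R=np.array([[c,-q],[q,c]]);O=np.array([.6187,.0094])
for z in (.18,.19,.2):
  g=hit((313.3,200),z,w["K"],w["P"]);print(z,R.T@(g[:2]-O),R.T@(hit((313,150),z,w["K"],w["P"])[:2]-O),R.T@(hit((314,248),z,w["K"],w["P"])[:2]-O))
print(R.T@(a[:2]-O))
```

```text
[0.50339542 0.18568213 0.18460394] [0.5034573  0.18598883 0.18459206]
0.18 [-0.07299372  0.19793017] [-0.03573254  0.19804167] [-0.11009867  0.19757094]
0.19 [-0.07159405  0.19770933] [-0.0356875   0.19781677] [-0.10735004  0.19736316]
0.2 [-0.07019438  0.19748848] [-0.03564246  0.19759187] [-0.10460142  0.19715537]
[-0.07234932  0.1978285 ]
```

Grip axis is at machine (-72, 198), z≈0.184. In the picture the bar runs (313,150)–(314,248). Descend to just above it.

Call:
send_rows(moves=[[[0,0,0,2.8,-0.7,0,-1],[0,0,0,0,0,4,-1],[0,0,0,0,0,3.5,-1],[0,0,0,0,0,1.5,-1],[0,0,0,0,0,0,-1]]])

```text
time_s: 23.8
position: [0.5006, 0.1883, 0.2]
tcp_rot: [[0.974, 0.227, -0.006], [0.227, -0.974, -0.001], [-0.006, -0.0, -1.0]]
force: [-0.0, 0.3, -0.2]
opening: 0.002
```

```bash
python3 st.py
```

```text
23.8 mach [-74.5 201. ] z 200.0 yaw 13.128901461418847 tilt [-0.00624953 -0.00100499] Fm [0.03829343 0.26234062] -0.24498723791379046 M [ 0.00465195  0.19265147 -0.00486807] op 0.2104912138129748
```

Call:
send_rows(moves=[[[0,0,0,0,0,0.4,-1],[0,0,0,0,-0.1,0.4,-1],[0,0,0,0,-0.1,0.4,-1],[0,0,0,0,0,0,-1],[0,0,0,0,0,0,-1]]])

```text
time_s: 24.3
position: [0.5029, 0.1911, 0.1915]
tcp_rot: [[0.974, 0.227, 0.002], [0.227, -0.974, 0.001], [0.003, -0.001, -1.0]]
force: [0.4, 2.8, 3.6]
opening: 0.003
```

```bash
python3 st.py
```

```text
24.3 mach [-71.6 203.2] z 191.5 yaw 13.120710452643394 tilt [0.00242761 0.00125185] Fm [1.03232174 2.64231262] 3.623917262126375 M [ 0.39015765  0.10085916 -0.00601335] op 0.22998428945794794
```

Call:
send_rows(moves=[[[0,0,0,0,0,0.5,-1],[0,0,0,0,-0.1,0.5,-1],[0,0,0,0,-0.1,0.5,-1],[0,0,0,0,-0.1,0.5,-1],[0,0,0,0,-0.1,0.5,-1]]])

```text
time_s: 24.8
position: [0.5013, 0.1946, 0.1651]
tcp_rot: [[0.974, 0.227, 0.0], [0.227, -0.974, 0.0], [0.0, -0.0, -1.0]]
force: [0.0, 2.5, 4.6]
opening: 0.006
```

```bash
python3 st.py
```

```text
24.8 mach [-72.4 207. ] z 165.1 yaw 13.119740513329335 tilt [0.0001352  0.00027419] Fm [0.6060481  2.43431091] 4.648019925082567 M [0.57305286 0.1522877  0.00843409] op 0.52534406488435
```

Call:
send_rows(moves=[[[0,0,0,0,-0.1,0.5,-1],[0,0,0,0,-0.1,0.5,-1],[0,0,0,0,-0.1,0.5,-1],[0,0,0,0,0,0.3,-1],[0,0,0,0,0,0,-1]]])

```text
time_s: 25.3
position: [0.5003, 0.1974, 0.147]
tcp_rot: [[0.974, 0.227, -0.001], [0.227, -0.974, 0.0], [-0.001, -0.0, -1.0]]
force: [-0.2, 3.7, 5.9]
opening: 0.008
```

```bash
python3 st.py
```

```text
25.3 mach [-72.7 210. ] z 147.0 yaw 13.121715312171876 tilt [-6.99924629e-04  9.71558019e-05] Fm [0.62755245 3.66796805] 5.8899514220675595 M [0.59601329 0.16992494 0.01717105] op 0.6882708986451195
```

Call:
send_rows(moves=[[[0,0,0,0,0.1,0.2,-1],[0,0,0,0,0.1,0.2,-1],[0,0,0,0,0,0.2,-1],[0,0,0,0,0,0.2,-1],[0,0,0,0,0,0,-1]]])

```text
time_s: 25.8
position: [0.5007, 0.1955, 0.1394]
tcp_rot: [[0.974, 0.227, -0.001], [0.227, -0.974, 0.0], [-0.0, -0.0, -1.0]]
force: [-0.8, 3.6, 4.7]
opening: 0.008
```

```bash
python3 st.py
```

```text
25.8 mach [-72.7 208. ] z 139.4 yaw 13.111384814115612 tilt [-0.0005534   0.00026576] Fm [-0.00419344  3.67637562] 4.7424557704546775 M [ 0.69611606  0.29183308 -0.01620879] op 0.6556548551986826
```

Call:
send_rows(moves=[[[0,0,0,0,0.15,0,-1],[0,0,0,0,0.15,0,-1],[0,0,0,0,0.1,0,-1],[0,0,0,0,0,0,-1],[0,0,0,0,0,0,-1]]])

```text
time_s: 26.3
position: [0.5017, 0.1911, 0.1396]
tcp_rot: [[0.974, 0.227, -0.0], [0.227, -0.974, -0.001], [-0.001, 0.001, -1.0]]
force: [-0.9, 1.9, 4.9]
opening: 0.007
```

```bash
python3 st.py
```

```text
26.3 mach [-72.8 203.5] z 139.6 yaw 13.133288275322686 tilt [-0.00048475 -0.00069618] Fm [-0.49608646  2.05149213] 4.930710637336365 M [ 0.3626812   0.21636051 -0.02085103] op 0.6273221852073099
```

Call:
send_rows(moves=[[[0,0,0,0,-0.05,0.15,-1],[0,0,0,0,-0.05,0.15,-1],[0,0,0,0,0,0.1,-1],[0,0,0,0,0,0,-1],[0,0,0,0,0,0,-1]]])

```text
time_s: 26.8
position: [0.5016, 0.1915, 0.1355]
tcp_rot: [[0.974, 0.228, -0.0], [0.228, -0.974, -0.002], [-0.001, 0.002, -1.0]]
force: [0.5, 0.6, 5.6]
opening: 0.003
```

```bash
python3 st.py
```

```text
26.8 mach [-72.8 203.9] z 135.5 yaw 13.158591695973826 tilt [-0.0003772  -0.00173476] Fm [0.61620509 0.44396128] 5.618631122271141 M [0.09194458 0.22350427 0.00425012] op 0.30222529590600916
```

Call:
send_rows(moves=[[[0,0,0,0,0,0.1,-1],[0,0,0,0,0,0.1,-1],[0,0,0,0,0,0,-1],[0,0,0,0,0,0,-1],[0,0,0,0,0,0,-1]]])

```text
time_s: 27.3
position: [0.5016, 0.1916, 0.1336]
tcp_rot: [[0.974, 0.228, -0.0], [0.228, -0.974, -0.002], [-0.001, 0.001, -1.0]]
force: [-1.2, 0.2, 5.6]
opening: 0.003
```

```bash
python3 st.py
```

```text
27.3 mach [-72.8 204. ] z 133.6 yaw 13.156497234264895 tilt [-0.00027055 -0.00160092] Fm [-1.09112613  0.41845116] 5.557480589002091 M [ 0.15114091  0.15121328 -0.00912625] op 0.2871395461255136
```

Near touch. Continuing in 1 mm steps and watching the force rise.

Call:
send_rows(moves=[[[0,0,0,0,0,0.1,-1],[0,0,0,0,0,0,-1],[0,0,0,0,0,0,-1],[0,0,0,0,0,0,-1],[0,0,0,0,0,0,-1]]])

```text
time_s: 27.8
position: [0.5016, 0.1916, 0.1327]
tcp_rot: [[0.974, 0.228, -0.0], [0.228, -0.974, -0.002], [-0.001, 0.001, -1.0]]
force: [-0.8, -0.1, 6.5]
opening: 0.009
```

```bash
python3 st.py
```

```text
27.8 mach [-72.8 204. ] z 132.7 yaw 13.157233560778474 tilt [-0.00023317 -0.00152857] Fm [-0.79423967  0.08592665] 6.528741818790981 M [0.10734766 0.24205185 0.06438384] op 0.8209140786278992
```

Call:
send_rows(moves=[[[0,0,0,0,0,0.1,-1],[0,0,0,0,0,0,-1],[0,0,0,0,0,0,-1],[0,0,0,0,0,0,-1],[0,0,0,0,0,0,-1]]])

```text
time_s: 28.3
position: [0.5016, 0.1917, 0.1319]
tcp_rot: [[0.974, 0.228, -0.0], [0.228, -0.974, -0.001], [-0.0, 0.001, -1.0]]
force: [-0.2, 1.2, 7.9]
opening: 0.001
```

```bash
python3 st.py
```

```text
28.3 mach [-72.7 204.1] z 131.9 yaw 13.16132078570814 tilt [-0.00010781 -0.00148985] Fm [0.07970299 1.25363965] 7.865874004498623 M [ 0.06566708  0.21683978 -0.00538176] op 0.05805839841973822
```

Call:
send_rows(moves=[[[0,0,0,0,0,0.1,-1],[0,0,0,0,0,0,-1],[0,0,0,0,0,0,-1],[0,0,0,0,0,0,-1],[0,0,0,0,0,0,-1]]])

```text
time_s: 28.8
position: [0.5016, 0.1917, 0.131]
tcp_rot: [[0.974, 0.228, -0.0], [0.228, -0.974, -0.001], [-0.0, 0.001, -1.0]]
force: [-0.4, 0.1, 7.5]
opening: 0.004
```

```bash
python3 st.py
```

```text
28.8 mach [-72.8 204.1] z 131.0 yaw 13.155866651243368 tilt [-0.00014576 -0.00145995] Fm [-0.36845006  0.18460219] 7.495257181240839 M [0.13074522 0.31499227 0.00167483] op 0.38994710628806695
```

Call:
send_rows(moves=[[[0,0,0,0,0,0.06,-1],[0,0,0,0,0,0,-1],[0,0,0,0,0,0,-1],[0,0,0,0,0,0,-1],[0,0,0,0,0,0,-1]]])

```text
time_s: 29.3
position: [0.5016, 0.1917, 0.1304]
tcp_rot: [[0.974, 0.228, -0.0], [0.228, -0.974, -0.001], [-0.0, 0.001, -1.0]]
force: [-1.7, 1.2, 7.8]
opening: 0.006
```

```bash
cat > av.py <<'E'
from rig import *
import numpy as np
F=[]
for _ in range(12):
    capture("wrist");s=readout.read_state();F.append([*s["force"],s["position"][2]*1000])
F=np.array(F);print(s["time_s"],F.mean(0),F.std(0)/12**.5)
E
python3 av.py
```

```text
29.9 [ -0.81922208   0.58019331   8.29932518 130.4344067 ] [0.11052073 0.13296763 0.18202269 0.00406978]
```

Call:
send_rows(moves=[[[0,0,0,0,0,0.05,-1],[0,0,0,0,0,0.05,-1],[0,0,0,0,0,0,-1],[0,0,0,0,0,0,-1],[0,0,0,0,0,0,-1]]])

```text
time_s: 30.4
position: [0.5016, 0.1917, 0.1295]
tcp_rot: [[0.974, 0.228, 0.0], [0.228, -0.974, -0.001], [-0.0, 0.001, -1.0]]
force: [-1.4, 1.0, 8.9]
opening: 0.006
```

```bash
python3 av.py
python3 - <<'E'
import cv2
from rig import *
i=capture("wrist");cv2.imwrite("w7.png",i)
j=capture("scene")
a=cv2.resize(i[:,300:640],(400,565));b=cv2.resize(j[225:345,250:350],(400,480),interpolation=3)
b=cv2.copyMakeBorder(b,0,85,0,0,0);cv2.imwrite("pics/last.png",cv2.hconcat([a,b]))
E
```

```text
31.0 [ -1.15532795   0.91269089   8.95422686 129.52378259] [0.16168855 0.12269315 0.16050987 0.00313026]
```

View pics/last.png

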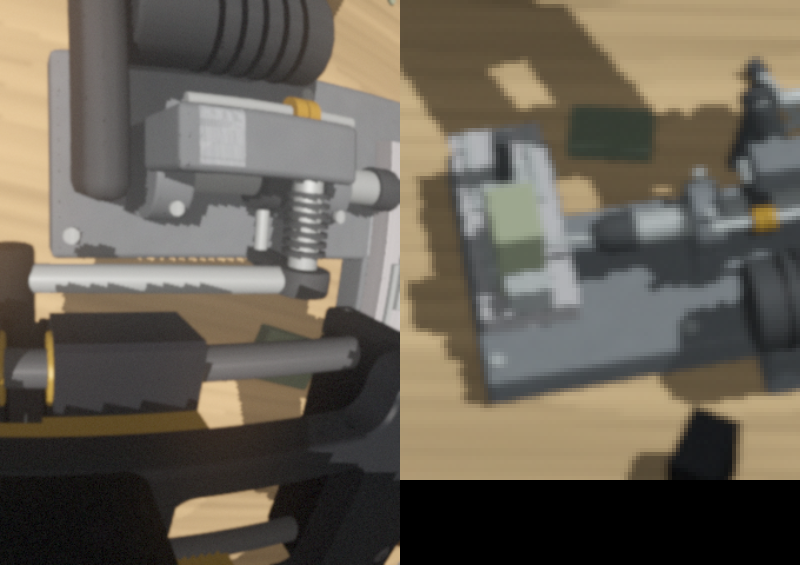

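The picture shows the grip pressed and the drill bit reaching into the stone, which is square in the vise (scene crop at about (515,230)). A little more push brings it to about 10 N.

Call:
send_rows(moves=[[[0,0,0,0,0,0.05,-1],[0,0,0,0,0,0.05,-1],[0,0,0,0,0,0,-1],[0,0,0,0,0,0,-1],[0,0,0,0,0,0,-1]]])

```text
time_s: 31.6
position: [0.5016, 0.1917, 0.1288]
tcp_rot: [[0.974, 0.228, 0.0], [0.228, -0.974, -0.001], [-0.0, 0.001, -1.0]]
force: [-1.8, 0.7, 10.8]
opening: 0.006
```

```bash
python3 av.py;python3 av.py
```

```text
32.2 [ -1.48133276   0.84343547  10.8784923  128.78811197] [0.18889394 0.1446716  0.11509    0.00377024]
32.8 [ -1.25388999   0.56106551  10.80950461 128.79995735] [0.13093438 0.10203267 0.0958865  0.00357754]
```

```bash
python3 -c "
from rig import *
print(bot.hand_in()); s=readout.read_state(); print(s['time_s'],s['force'],s['position'])"
```

```text
the job is handed in; nothing more can be done
None
the job is handed in; nothing more can be done
```

I handed the job in at about 33 s, with the closed fingers still pressing the feed lever and the drill bearing on the stone. The hand-in gives no verdict, so the result rests on my last checks.

- **Jaw and stone:** I opened the jaw 26 mm by its post and lifted the stone out. I turned it a quarter turn clockwise, so the spot should face the drill, and set it at the back stop and fixed jaw. I then slid the jaw in until it stalled at about 12.5 N. The wrist view before the press and the scene view during it show the stone upright, square and held, with the drill lined up on it. No camera could see the spot itself, so that it faces the drill follows from the turn and from the drill touching at the expected depth.
- **Drill force:** The grip force was steady at about 10.8 N over two averages. From that I estimate 11–12 N at the drill point, a little over the 10 N you asked for but inside the 4–18 N limits. There is no direct reading of the drill's force.
- **One oddity:** After first touch the force rose more slowly than expected for about 3 mm, then sharply. Most likely the drill pushed the stone the last bit onto the stop. I didn't measure that directly.
- **Other things:** I steered clear of the other things on the bench and saw none out of place, but I did not measure them.

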